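# Hold a wound coil over the test station's sensing head

## Task

On the grey coil test station, turn the black bar knob clockwise until it clicks past its detent into its second position, and leave it there. Then lift the rectangular coil off the orange board, carry it over the upright guard and hold it level about 10 mm above the black sensing head, centred on it and with its long side along the head's long side, never touching the head or bumping the guard. Finish still holding it there, motionless, with the two round coils and the bottle left where they stand.

Things in the scene. Friction and masses are not known exactly. Their poses are not given: they have to be found in the camera images.
- station: Fixed test station, on either the left or right side of the guard: painted grey base 260 (x) x 140 (y) x 35 mm high; origin under its centre. A bar knob stands on it at x = -75 mm, and at x = +60 mm a steel block 64 x 52 mm, 40 mm high (top at z = 75 mm), carries the black sensing head, 48 (x) x 28 (y) x 6 mm, whose top is at z = 81 mm.
- head_top (a point): Centre of the sensing head's top face, 81 mm above the bench; axes as the station's: x along the head's long side (48 mm), y along the short one (28 mm), z up.
- selector (a joint): Angle of the black bar knob, growing as it turns clockwise seen from above. First position near 0 (starts 0 to 0.08 rad). From 0.15 rad a sprung detent resists with up to 0.14 N m; its crest is at 0.6 rad, past which the spring drives the knob on to its second position, 1.05 rad to the stop at 1.3 rad. Counts as clicked over beyond 0.95 rad.
- knob_grip (a point): Point on the vertical knob axis, 72 mm above the bench, at the height to grip the bar: 42 mm long (along this point's x, which turns with the knob), 12 mm wide (y), upright sides from z = 49 to 79 mm; below it a disc of radius 22 mm (top at 49 mm) on a fixed round plate of radius 32 mm (top at 43 mm).
- guard: Fixed upright guard between the board and the station: aluminium panel 300 mm long (x), 6 mm thick (y), on two dark posts 16 mm square at x = +-140 mm with feet 30 x 40 mm; everything's top is 110 mm above the bench. Origin under its centre.
- board: Fixed flat orange board, 280 (x) x 200 (y) x 10 mm, on the other side of the guard from the station; the coils stand loose on it. Origin under its centre.
- coil: The rectangular coil to carry, loose on the board, 100 to 200 g: two black flanges 56 (x) x 36 (y) x 4 mm, copper winding 50 x 30 x 18 mm between (upper flange top at 26 mm), and on top an upright bare steel core 30 (x) x 16 (y) mm, z 26 to 50 mm, to grip it by. Origin at the centre of its underside, z up; long side along x. The same turned half round.
- round_coil_a: Bystander: round coil, loose on the board, 40 mm diameter, 22 mm high; origin at the centre of its underside.
- round_coil_b: Bystander: a second round coil just like it.
- bottle: Bystander: small closed white bottle, 40 mm diameter, 90 mm high, standing on the bench beyond the far end of the guard; origin at the centre of its underside.
Not all that is in view belongs to the job. Leave any green or yellow look-alike of the coil alone.

How it is judged (in metres and radians):
On the way, in this order (a step that is already met when the one before it is completed fails the run):
1. the knob has clicked over into its second position (value of joint selector above 0.95 rad), for 0.2 s.
2. the coil has been lifted off the board (height (world z) of coil above 0.03 m), for 0.1 s.
3. the coil is above the guard, its underside higher than the guard's top (y of coil in the frame of guard between -0.03 and 0.03 m and x of coil in the frame of guard between -0.15 and 0.15 m and height (world z) of coil above 0.112 m).
At the end, for the whole second after the job is handed in: Knob past 0.95 rad; coil held still in the fingers, underside 4 to 18 mm above the sensing head, centred within 7 mm along each side, long sides parallel within 0.14 rad, level within 0.1 rad, not touching the station; round coils and bottle within 15 mm of their starts (value of joint selector above 0.95 rad and x of coil in the frame of head_top between -0.007 and 0.007 m and y of coil in the frame of head_top between -0.007 and 0.007 m and z of coil in the frame of head_top between 0.004 and 0.018 m and angle between the x axis of coil and the x axis of head_top, either way round below 0.14 rad and angle between coil's own z axis and vertical below 0.1 rad and contact force between the fingers and coil above 1 N and contact force between coil and station below 0.05 N and linear speed of coil below 0.015 m/s and angular speed of coil below 0.15 rad/s and distance of each of round_coil_a, round_coil_b, bottle from where it was at the start of the episode below 0.015 m); the arm keeps its last pose, push and grip.
It fails at once if the coil touches the station (contact force between coil and station above 0.5 N).
It fails at once if the coil or the arm bumps the guard (contact force between any of coil, the arm, the fingers and guard above 1 N).
It fails at once if a round coil or the bottle is displaced or tipped over (distance of any of round_coil_a, round_coil_b, bottle from where it was at the start of the episode above 0.025 m or angle between any of round_coil_a, round_coil_b, bottle's own z axis and vertical above 0.5 rad).
It also fails if it takes over 53 s, if anything falls off the work surface, if the arm or the gripper's body presses on something with over 40 N, if the wrist force passes 120 N, or if a joint passes its speed limit or range.

## Robot

A 6-joint arm with a two-finger parallel gripper is mounted at the origin on the work surface. World frame = base frame: x ahead of the robot, y to its left, z up, the work surface at z = 0. Lengths are in mm, angles in rad, forces in N, time in s.
With the tool pointing down it reaches from about 300 to 775 mm from the base axis. Payload 14.6 kg.
Tool frame: the origin (TCP) lies between the finger pads; the fingertips stand manip.tip_reach ahead of it and the grasp point (between the pads) lies 5 mm behind it (manip.tip_reach is the distance from the TCP to the fingertips, in mm); z points along the fingers, y is the line along which they close (so a half turn about z gives the same grasp; the last joint's range is limited). The gripper opens to 94 mm and grips with 3 to 60 N. Pads are 16 mm wide; open, the fingers measure 119 mm over their backs; the gripper's body (75 mm by 177 mm) begins 78 mm behind the grasp point.
Start: joints at [-1.247, 0.3, 1.521, -0, 1.321, -0.067], TCP at [209.503, -508.525, 219.446] pointing down, gripper open.
Joint ranges: [-3.03, 3.03], [-0.79, 2.21], [0.23, 2.52], [-1.04, 4.18], [0, 3.07], [-2.55, 2.55]. Speed limits (rad/s): [2.22, 2.22, 2.57, 3.14, 3.14, 3.14].

## Interface

Orientations are given as [roll, pitch, yaw] about the fixed x, y, z axes, in that order (R = Rz(yaw) Ry(pitch) Rx(roll)).
In Python, from cell import manip gives the robot as it stands. The module is installed in compiled form; this text tells all that it offers.
- The arm moves only by the shell command python3 -m creep 'ROWS' [FORCE]. ROWS is JSON, a list of rows, each a list of 3 entries, a list of its own where there are three numbers: the opening, from -1 (shut) to 1 (fully open), then the shift along the tool's x, y, z in cm, then the turn about the tool's z in units of 5 degrees (1.0 is 5 degrees). In form: [[grip, [tx, ty, tz], roll], ...]. A call has 1 to 12 rows; each row is the pose to reach, as a shift and turn from the pose commanded when the call began, along the tool's axes at that moment; what a row does not reach only later rows make up. A row lasts 1/10 s, in which the tool goes at most 50 mm and 8.59 degrees, less where a joint would pass 70% of its speed; a pose out of reach is approached as far as the arm can. A call with a gripper value outside its range is refused whole. The fingers move at their own pace and stop on an object; FORCE is the grip in N (left out, the last holds). Time passes only in rows, so rows that repeat a pose let the fingers close. It gives the time, the measured TCP pose, the force, the opening and the grip force at its end, in the units of the state.
- manip.read_state(): the state, without advancing time (a new reading comes with each control period).
- manip.camera(name): name is "side" or "top" or "wrist"; returns the picture (480x640x3 uint8, red, green, blue); there is no depth.
- manip.camera_params(name): a dict with "fovy" (degrees; the focal length in pixels is half the picture's height over the tangent of half this angle, whatever the lens; pixels are square), "cx", "cy" (the principal point, pixels), "origin" and "attitude" of the camera in the world. Camera axes: x right, y down, z forward; pixel columns grow to the right and rows downward; lengths in mm; the calibration is good to about 2 mm. A picture is of the moment at which its call begins: read the wrist's pose just before it. camera_params takes no time and is no camera call; for the wrist camera it gives the pose at the moment of the call.
- manip.sign_off(): hands the job in; it is judged then, once.
The state is a dict: "clock": time; "joints": joint angles; "qd": joint speeds; "effort": joint torques, N m; "eef_pos": TCP position; "eef_rot": TCP orientation; "wrist_force": force on the tool from outside, world axes, zero at the start; "moment": the same for the moment, N m; "finger_gap": finger opening in mm; "finger_force": force on a finger pad.
Only numpy, scipy, OpenCV 4.12 (cv2) and the standard library are available. Lean on these libraries where they do the work, as an engineer would, in place of code of your own. Each camera call takes 0.05 s, during which the arm holds its last target. There are 200 camera calls.

## Working session

There is one attempt and no reset: what is moved stays moved. The work goes in short steps, Python scripts to look and compute and a shell command to move; the robot and the scene stay as the last step left them, time stands still between calls to the robot, and variables do not carry over. Pictures are saved under pics/ and viewed, at most 10 in all, crops included, and the job is handed in when it is done.

```bash
mkdir -p pics
cat > h.py <<'E'
import numpy as np, cv2
from cell import manip
from scipy.spatial.transform import Rotation as R
def rot(a):
    a=np.array(a,float)
    return a if a.shape==(3,3) else (R.from_euler('xyz',a).as_matrix() if a.size==3 else R.from_quat(a).as_matrix())
def ray(p,u,v):
    f=240/np.tan(np.radians(p['fovy'])/2)
    d=rot(p['attitude'])@np.array([(u-p['cx'])/f,(v-p['cy'])/f,1.])
    return np.array(p['origin'],float),d
def on(p,u,v,z):
    o,d=ray(p,u,v); return o+d*(z-o[2])/d[2]
def tri(a,b):
    (o1,d1),(o2,d2)=a,b; d1=d1/np.linalg.norm(d1); d2=d2/np.linalg.norm(d2)
    s=np.linalg.lstsq(np.c_[d1,-d2],o2-o1,rcond=None)[0]
    p,q=o1+s[0]*d1,o2+s[1]*d2; return (p+q)/2,np.linalg.norm(p-q)
def proj(p,X):
    f=240/np.tan(np.radians(p['fovy'])/2); c=rot(p['attitude']).T@(np.array(X,float)-np.array(p['origin'],float)); return c[:2]/c[2]*f+[p['cx'],p['cy']]
def shot(n,fn=None):
    p=manip.camera_params(n); im=manip.camera(n)[:,:,::-1].copy()
    if fn: cv2.imwrite('pics/'+fn,im)
    return p,im
E
python3 - <<'E'
from h import *
s=manip.read_state();print(s,manip.tip_reach)
for n in('top','side','wrist'):
    p,im=shot(n,n+'0.png');print(n,p)
E
```

```text
{'clock': 0.0, 'joints': array([-1.24663146e+00,  3.00510277e-01,  1.52158904e+00,  7.87559326e-06,
        1.32075721e+00, -6.65392801e-02]), 'qd': array([-0.00049303, -0.00190169,  0.00019093,  0.00036555, -0.00111568,
       -0.0004342 ]), 'effort': array([ 2.21761104e-03, -5.31803942e+01, -3.52738953e+01,  7.09916395e-02,
        2.44218728e-02, -1.34233792e-04]), 'eef_pos': array([ 209.40722264, -508.28868212,  218.86148597]), 'eef_rot': array([-3.14033209e+00, -9.16460843e-05,  3.90702140e-01]), 'wrist_force': array([ 0.11684607,  0.2549045 , -0.21476152]), 'moment': array([-0.0233565 , -0.01236546, -0.00144467]), 'finger_force': 0.0, 'finger_gap': 93.82991064604327} 14.0
top {'fovy': 49.83967351057754, 'cx': 318.59983753947773, 'cy': 233.1493770916654, 'origin': array([ 520.06438382,   94.84741427, 1122.50179294]), 'attitude': array([-3.10449191e+00, -2.01751119e-03, -1.57352136e+00])}
side {'fovy': 56.18600376766518, 'cx': 327.0260598231391, 'cy': 232.64498887958248, 'origin': array([ 89.47802199, 697.46246222, 512.41515079]), 'attitude': array([-2.06580986,  0.01543501, -2.47344634])}
wrist {'fovy': 58.11658630663155, 'cx': 311.0825399885079, 'cy': 239.49296476412164, 'origin': array([ 283.49491754, -479.94415488,  384.69646779]), 'attitude': array([ 2.86542491e+00,  6.81549805e-04, -1.17952321e+00])}
```

View pics/top0.png

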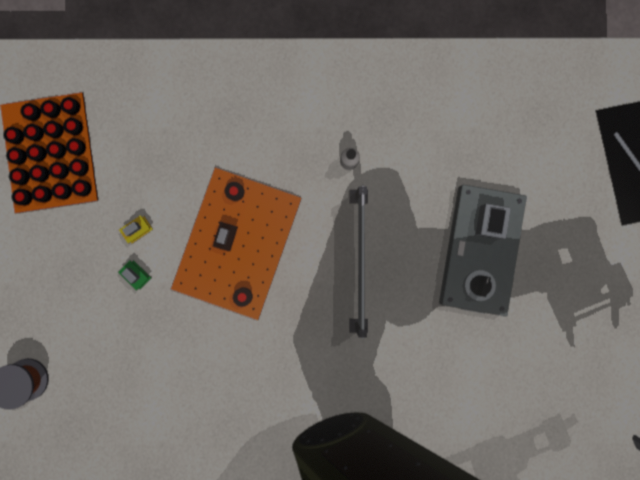

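View pics/side0.png

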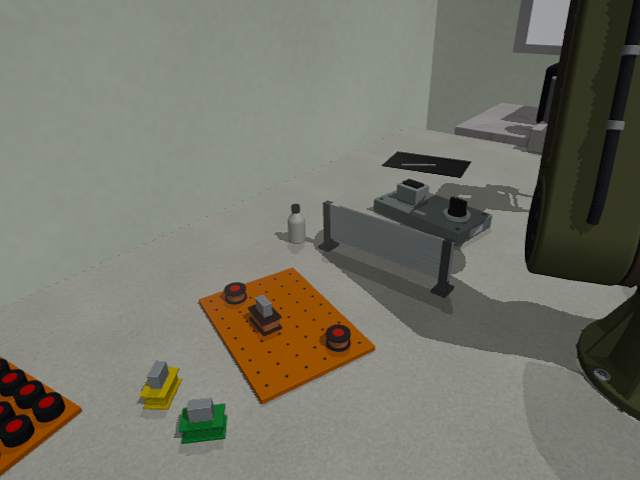

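Top view: the job's coil is the black one with copper winding and a steel core at (224,236). It could be taken for the yellow one at (135,229), the green one at (134,273), the round coils at (234,191) and (242,296), or the tray parts at (45,150). I choose (224,236). The knob is at (481,286), the head at (494,220), the guard runs (358,192)–(359,328), and the bottle is at (349,155). In the side view the coil is at (264,312), the knob at (457,207) and the head at (411,185).

Run:
```python
from h import *
pt,t=manip.camera_params('top'),cv2.imread('pics/top0.png')
ps,s=manip.camera_params('side'),cv2.imread('pics/side0.png')
def crop(im,u,v,w,h,k): return cv2.resize(im[v:v+h,u:u+w],None,fx=k,fy=k,interpolation=cv2.INTER_CUBIC)
a=crop(t,190,200,66,60,6);b=crop(t,430,170,110,150,4)
c=crop(s,235,285,66,60,6);d=crop(s,370,165,130,80,3)
out=np.zeros((600,840,3),np.uint8)
for im,x,y in((a,0,0),(c,0,360-120+0),(d,0,360),(b,400,0)):
    if im is c: continue
    out[y:y+im.shape[0],x:x+im.shape[1]]=im
cv2.imwrite('pics/c1.png',out[:, :840][:, :800])
f=lambda x:np.round(x,1)
for n,u,v,z in(('coil',224,236,40),('kn',481,286,75),('head',494,220,81),('bottle',349,155,45),('ra',234,191,32),('rb',242,296,32),('g1',358,192,110),('g2',359,328,110)): print(n,f(on(pt,u,v,z)))
for n,A,B in(('coil',(222,236),(264,300)),('kn',(482,284),(458,200)),('head',(495,219),(411,183))):print(n,*map(f,tri(ray(pt,*A),ray(ps,*B))))
```

```text
coil [554.8 290.8  40. ]
kn [ 451.1 -235.6   75. ]
head [ 584.4 -261.9   81. ]
bottle [724.1  28.3  45. ]
ra [650.4 271.5  32. ]
rb [428.7 253.9  32. ]
g1 [638.5  15.  110. ]
g2 [372.5  14.5 110. ]
coil [553.8 291.1  59. ] 1.1
kn [ 452.1 -239.1   75.9] 6.8
head [ 586.4 -265.    78.2] 0.3
```

View pics/c1.png

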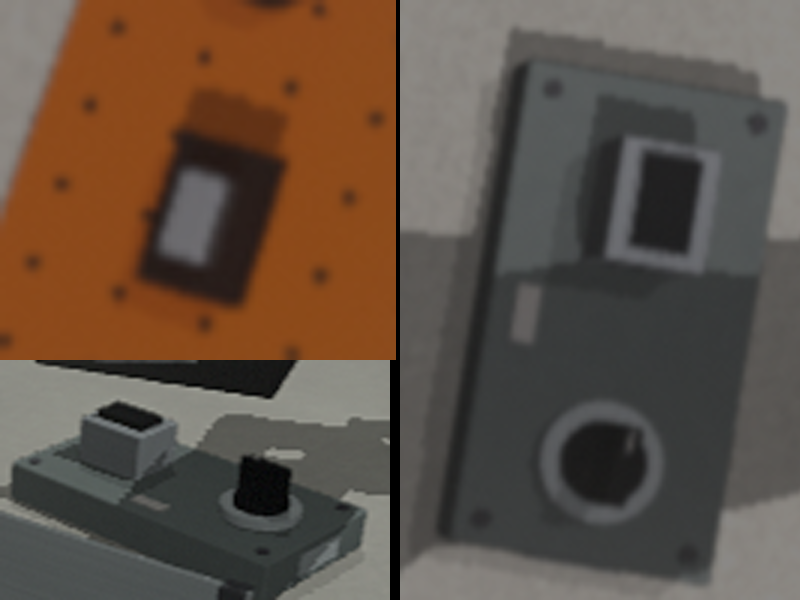

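The crop shows the target coil: black flanges, steel core at about (195,215), long side tilted on the board, no green or yellow. The head top is a black rectangle at (667,203). The knob disc is at (603,462), with its bar faint at (632,440). Knob-to-head distance comes to 137 mm (135 expected). Next I move above the knob for wrist views.

```bash
python3 -m creep '[[1,[5,-2.4,0],0],[1,[9.5,-4.6,0],0],[1,[14,-6.8,0],0],[1,[18.5,-9,0],0],[1,[23,-11.2,0],0],[1,[27.5,-13.4,0],0],[1,[32.5,-15.8,0],0],[1,[32.5,-15.8,0],0],[1,[32.5,-15.8,0],0]]'
python3 - <<'E'
from h import *
s=manip.read_state();print(s['clock'],s['eef_pos'],s['eef_rot'],s['qd'].round(3))
p,im=shot('wrist','w1.png'); import pickle; pickle.dump(p,open('w1.pkl','wb'))
for X in((452,-237,76),(585,-263,81)):print(proj(p,X))
E
```

```text
clock: 1.05
eef_pos: [450.5, -237.5, 219.2]
eef_rot: [-3.141, 0.0, 0.394]
wrist_force: [-0.5, -0.3, 0.1]
finger_gap: 93.9
finger_force: 0.0
1.05 [ 450.45010466 -237.53164535  219.16860805] [-3.14117055e+00  3.28994888e-04  3.93522719e-01] [-0.065 -0.008  0.011 -0.007 -0.001 -0.035]
[308.67769309 226.50390332]
[423.05419088  61.15298057]
```

View pics/w1.png

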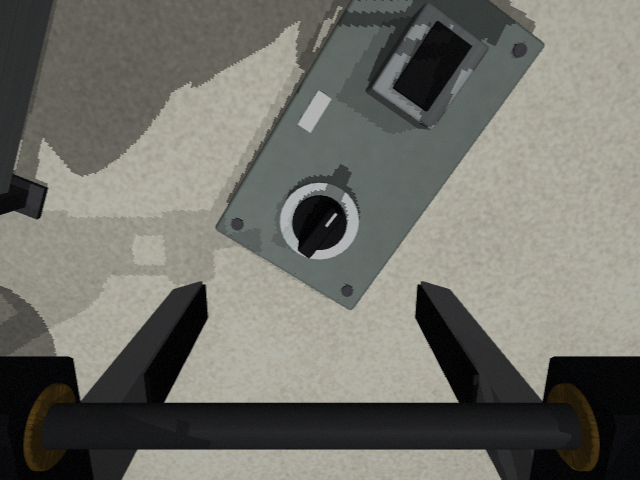

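Wrist view: knob ring centre (320,220), bar running from about (302,253) to (335,210) with a white tick at (332,219), head top at (432,65), guard at the left edge. Now I measure these.

Run:
```python
from h import *; import pickle
p=pickle.load(open('w1.pkl','rb'));im=cv2.imread('pics/w1.png');g=cv2.cvtColor(im,cv2.COLOR_BGR2GRAY)
# plate: bright ring
m=np.zeros_like(g);m[170:270,270:370]=(g[170:270,270:370]>150)*255
P=cv2.findNonZero(m).reshape(-1,2); P=P[(abs(P-[320,220])).max(1)<46]
h=cv2.convexHull(P);e=cv2.fitEllipse(h);print('ring',e,on(p,*e[0],43))
# head
m=((g<45)*255).astype(np.uint8);n,l,st,c=cv2.connectedComponentsWithStats(m)
k=l[65,432];cn=max(cv2.findContours((l==k).astype(np.uint8),0,1)[0],key=cv2.contourArea)
r=cv2.minAreaRect(cn);W=np.array([on(p,*q,81) for q in cv2.approxPolyDP(cn,6,True).reshape(-1,2)]);print('head',st[k],W.round(1));
M=cv2.moments(cn);print('c',on(p,M['m10']/M['m00'],M['m01']/M['m00'],81))
# station blob outline in this view: screws
for q in((237,224),(347,290),(519,50)):print('screw',on(p,*q,35))
cr=im[175:275,270:370].astype(float); cr=np.clip(cr*3,0,255).astype(np.uint8)
cv2.imwrite('pics/k1.png',cv2.resize(cr,None,fx=6,fy=6,interpolation=cv2.INTER_NEAREST))
```

```text
ring ((319.05291748046875, 220.78985595703125), (75.90809631347656, 77.87838745117188), 83.47655487060547) [ 451.92009885 -245.96642422   43.        ]
head [ 393   21   79   90 3495] [[ 610.1 -261.1   81. ]
 [ 563.  -251.7   81. ]
 [ 557.8 -277.4   81. ]
 [ 605.1 -287.6   81. ]]
c [ 584.64017945 -269.50948837   81.        ]
screw [ 421.42947664 -184.74895823   35.        ]
screw [ 402.53324672 -293.36402149   35.        ]
screw [ 628.71050381 -334.04597401   35.        ]
```

View pics/k1.png

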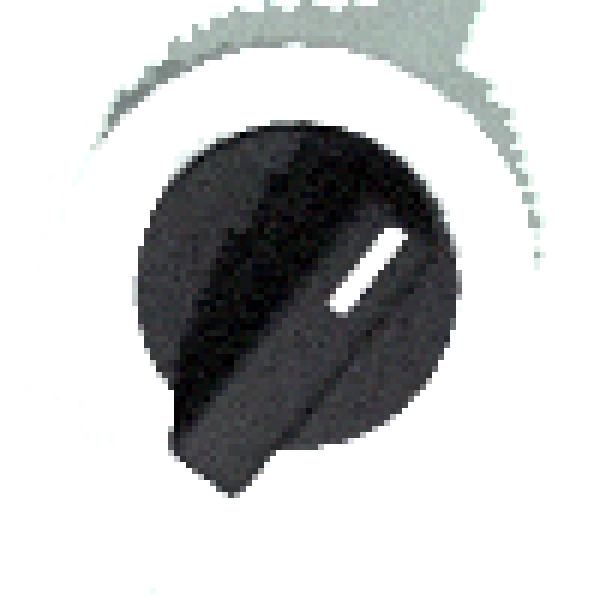

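Run:
```python
from h import *; import pickle
p=pickle.load(open('w1.pkl','rb'))
C=[on(p,270+a/6,175+b/6,79) for a,b in((175,440),(235,495),(370,195),(435,255))]
print(np.round(C,1),np.mean(C,0)); A,B=(C[0]+C[1])/2,(C[2]+C[3])/2;d=B-A
print(np.linalg.norm(d),np.linalg.norm(C[0]-C[1]),np.degrees(np.arctan2(d[1],d[0])))
s=manip.read_state();print(s['clock'],s['eef_pos'],s['eef_rot'])
```

```text
[[ 434.6 -236.6   79. ]
 [ 430.9 -246.2   79. ]
 [ 472.1 -246.6   79. ]
 [ 468.3 -256.8   79. ]] [ 451.4814823  -246.55119522   79.        ]
38.901807879263636 10.280076413513198 -15.412298690095247
1.1 [ 449.67879435 -238.62401936  219.18283545] [-3.14124117e+00  4.91014054e-04  3.92026277e-01]
```

```bash
python3 -m creep '[[1,[0,0.5,2],1.5],[1,[0,0.5,4],3],[1,[0,0.5,6],4.5],[1,[0,0.5,7],6],[1,[0,0.5,7],7.6],[1,[0,0.5,7],7.6],[1,[0,0.5,7],7.6],[1,[0,0.5,7],7.6]]'
python3 - <<'E'
from h import *
s=manip.read_state();print(s['clock'],s['eef_pos'],s['eef_rot'],s['joints'].round(2))
p,im=shot('wrist'); import pickle; pickle.dump(p,open('w2.pkl','wb'))
u,v=proj(p,(452,-244,60)).astype(int);print(u,v)
cv2.imwrite('pics/w2full.png',im)
im=np.clip(im[max(0,v-75):v+75,u-100:u+100].astype(float)*3,0,255).astype(np.uint8)
cv2.imwrite('pics/w2.png',cv2.resize(im,None,fx=4,fy=4,interpolation=cv2.INTER_NEAREST));print(max(0,v-75),u-100)
E
```

```text
clock: 1.9
eef_pos: [451.4, -243.9, 149.7]
eef_rot: [3.141, -0.0, -0.27]
wrist_force: [-0.6, 0.4, -0.1]
finger_gap: 93.9
finger_force: 0.0
1.9 [ 451.40763843 -243.88808672  149.72390957] [ 3.14140281e+00 -4.21483028e-04 -2.70049276e-01] [-0.57  0.29  1.71 -0.    1.15  1.27]
308 251
176 208
```

View pics/w2.png

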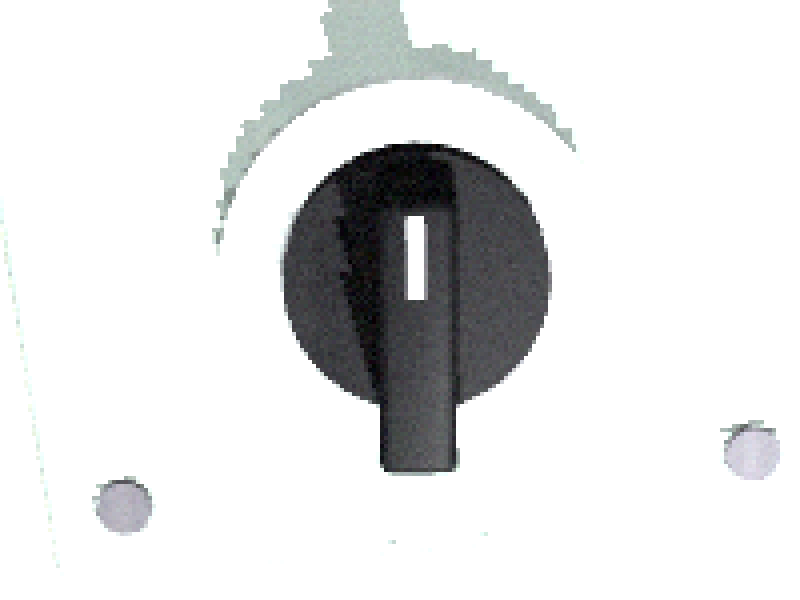

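The close view shows the bar aligned with the tool's x axis (top face crop x 385–455, y 210–468), so its centre is at full-image pixel (313,261).

Run:
```python
from h import *; import pickle
p1,p=[pickle.load(open(f'w{i}.pkl','rb')) for i in(1,2)]
print('bar',on(p,313,260.8,79),tri(ray(p,313,260.8),ray(p1,320.7,232.7)))
print('tick',tri(ray(p,208+415/4,176+258/4),ray(p1,270+370/6,175+270/6)))
C=[on(p,208+a/4,176+b/4,79) for a,b in((420,210),(420,468))];d=C[0]-C[1];print(np.linalg.norm(d),np.arctan2(d[1],d[0]))
im=cv2.imread('pics/w2full.png');g=cv2.cvtColor(im,cv2.COLOR_BGR2GRAY);m=((g<45)*255).astype(np.uint8)
n,l,st,c=cv2.connectedComponentsWithStats(m);u,v=proj(p,(585,-268,81)).astype(int);print(u,v)
if 0<=v<480:
  k=l[v,u];print(st[k]);cn=max(cv2.findContours((l==k).astype(np.uint8),0,1)[0],key=cv2.contourArea)
  print(np.round([on(p,*q,81) for q in cv2.approxPolyDP(cn,6,True).reshape(-1,2)],1))
s=manip.read_state();Rm=rot(s['eef_rot']);print('tool delta',Rm.T@(on(p,313,260.8,79)-s['eef_pos']))
```

```text
bar [ 451.38222439 -246.74281531   79.        ] (array([ 451.64437105, -246.69773891,   79.24840627]), np.float64(0.3721563434294721))
tick (array([ 464.58353798, -249.64339971,   83.69842775]), np.float64(0.058022705026232066))
39.24162140348686 -0.26836584733921665
282 0
[ 258    0   61   59 3160]
[[ 588.4 -256.6   81. ]
 [ 563.  -251.8   81. ]
 [ 558.  -278.7   81. ]
 [ 581.  -283.4   81. ]]
tool delta [ 0.64180194  2.94907367 70.70991525]
```

Bar centre is (451.5, -246.7), with its top triangulated at 79 mm as expected. Descending to grip.

```bash
python3 -m creep '[[1,[0,0.28,2],0],[0.2,[0,0.28,4.5],0],[-0.3,[0,0.28,7],0],[-0.5,[0,0.28,8.1],0],[-0.5,[0,0.28,8.1],0],[-1,[0,0.28,8.1],0],[-1,[0,0.28,8.1],0],[-1,[0,0.28,8.1],0],[-1,[0,0.28,8.1],0],[-1,[0,0.28,8.1],0]]' 40
```

```text
clock: 2.95
eef_pos: [451.1, -246.0, 68.8]
eef_rot: [3.141, -0.001, -0.272]
wrist_force: [-0.3, 0.2, -0.4]
finger_gap: 25.5
finger_force: 0.0
```

```bash
python3 -m creep '[[-1,[0,0,0],0],[-1,[0,0,0],0],[-1,[0,0,0],0],[-1,[0,0,0],0]]'
```

```text
clock: 3.35
eef_pos: [451.4, -244.6, 68.6]
eef_rot: [-3.139, 0.0, -0.272]
wrist_force: [3.7, 11.8, 4.7]
finger_gap: 11.5
finger_force: 40.0
```

Gripped. The 12 N side force says the true axis is about 2 mm toward +y, so I shift for that and turn clockwise.

```bash
python3 -m creep '[[-1,[0,-0.2,0],0],[-1,[0,-0.2,0],1.5],[-1,[0,-0.2,0],3],[-1,[0,-0.2,0],4.5],[-1,[0,-0.2,0],6],[-1,[0,-0.2,0],7.5],[-1,[0,-0.2,0],9],[-1,[0,-0.2,0],10.5],[-1,[0,-0.2,0],12],[-1,[0,-0.2,0],12.4],[-1,[0,-0.2,0],12.4],[-1,[0,-0.2,0],12.4]]' 50; python3 -c "
from h import *
s=manip.read_state();print(s['joints'].round(2),s['moment'].round(2))"
```

```text
clock: 4.55
eef_pos: [451.0, -244.8, 68.6]
eef_rot: [3.14, -0.001, -1.355]
wrist_force: [-4.9, -5.5, 3.0]
finger_gap: 11.8
finger_force: 50.0
[-0.57  0.4   1.77 -0.    0.97  2.36] [-0.96  1.02  0.02]
```

```bash
python3 -m creep '[[0,[0,0,0],0],[0,[0,0,0],0],[0,[0,0,0],0],[0.3,[0,0,-3],0],[1,[0,0,-7],0],[1,[0,0,-12],-1],[1,[0,0,-16],-2.5],[1,[0,0,-16],-4],[1,[0,0,-16],-5.5],[1,[0,0,-16],-7],[1,[0,0,-16],-7],[1,[0,0,-16],-7]]'
python3 - <<'E'
from h import *
s=manip.read_state();print(s['eef_pos'],s['eef_rot'],s['joints'].round(2))
p,im=shot('wrist','w3.png'); import pickle; pickle.dump(p,open('w3.pkl','wb'))
g=cv2.cvtColor(im,cv2.COLOR_BGR2GRAY);m=((g<45)*255).astype(np.uint8)
n,l,st,c=cv2.connectedComponentsWithStats(m);u,v=proj(p,(585,-268,81)).astype(int);print(u,v)
k=l[np.clip(v,0,479),np.clip(u,0,639)];print(st[k]);cn=max(cv2.findContours((l==k).astype(np.uint8),0,1)[0],key=cv2.contourArea)
print(np.round([on(p,*q,81) for q in cv2.approxPolyDP(cn,6,True).reshape(-1,2)],1))
E
```

```text
clock: 5.75
eef_pos: [451.5, -243.9, 228.4]
eef_rot: [-3.142, 0.0, -0.747]
wrist_force: [0.2, -0.2, 0.3]
finger_gap: 93.8
finger_force: 0.0
[ 451.51307178 -243.94413144  228.36077326] [-3.14159029e+00  1.76267065e-04 -7.47417277e-01] [-0.57  0.21  1.61  0.    1.32  1.75]
201 66
[ 167   21   76   88 3277]
[[ 605.7 -286.5   81. ]
 [ 609.7 -260.7   81. ]
 [ 561.9 -253.    81. ]
 [ 557.9 -279.5   81. ]]
```

View pics/w3.png

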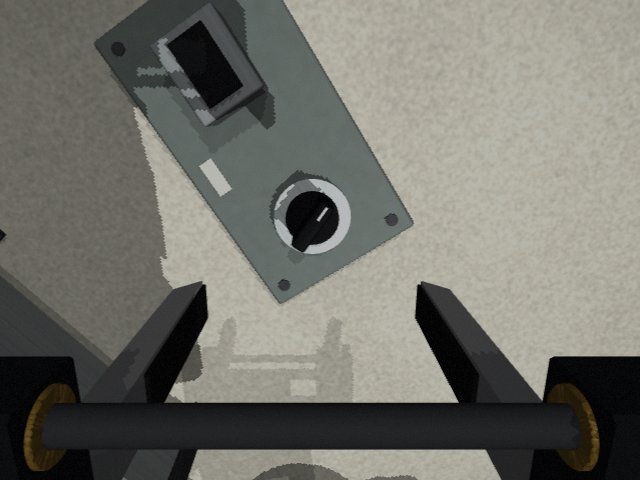

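The knob bar now points about 1.1 rad further round (from (300,248) to (328,208)), so it has clicked over. The head is confirmed at about (584,-268). Moving to above the coil.

```bash
python3 -m creep '[[1,[-2.4,-3.9,0],0],[1,[-4.9,-7.9,0],-1],[1,[-7.4,-11.9,0],-2],[1,[-10,-16,0],-3],[1,[-12.5,-20.1,0],-4],[1,[-15,-24.2,0],-4.5],[1,[-17.6,-28.3,0],-4.5],[1,[-20.2,-32.4,0],-4.5],[1,[-22.8,-36.6,0],-4.5],[1,[-25.8,-41.5,0],-4.5],[1,[-28.8,-46.3,0],-4.5],[1,[-28.8,-46.3,0],-4.5]]'; python3 -m creep '[[1,[0,0,0],0],[1,[0,0,0],0]]'
python3 - <<'E'
from h import *
s=manip.read_state();print(s['eef_pos'],s['eef_rot'],s['joints'].round(2))
p,im=shot('wrist','w4.png'); import pickle; pickle.dump(p,open('w4.pkl','wb'))
E
```

```text
clock: 7.0
eef_pos: [552.6, 295.8, 227.6]
eef_rot: [3.142, 0.001, -0.35]
wrist_force: [-1.5, -0.7, -0.3]
finger_gap: 93.9
finger_force: 0.0
clock: 7.2
eef_pos: [552.9, 290.7, 228.2]
eef_rot: [3.141, 0.0, -0.352]
wrist_force: [0.7, -0.4, -0.6]
finger_gap: 94.0
finger_force: 0.0
[552.94125562 290.72412152 228.21095383] [ 3.14100454e+00  2.49776906e-04 -3.52448870e-01] [ 0.43  0.46  1.28 -0.    1.4   2.35]
```

View pics/w4.png

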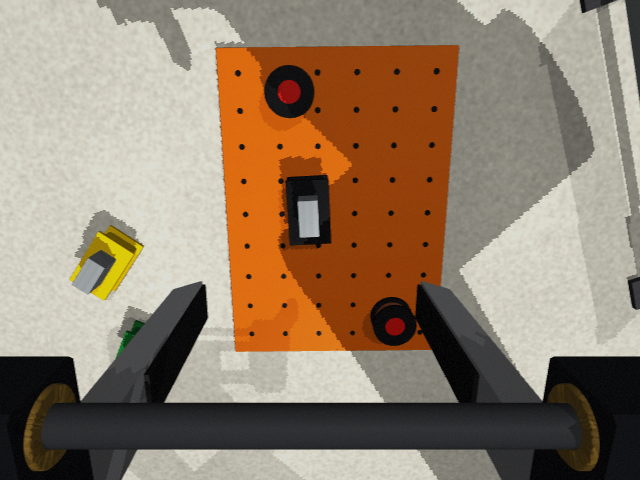

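The wrist view shows the black coil with its steel core top at (308,215), flange x 287–331, y 176–247. The round coils at (289,91) and (393,322) are well clear of the finger line. Yellow is at (105,262) and green at (133,338).

```bash
cat > core.py <<'E'
from h import *
def core(p,im,X):
    u,v=proj(p,X).astype(int); hsv=cv2.cvtColor(im,cv2.COLOR_BGR2HSV)
    m=((hsv[...,2]>130)&(hsv[...,1]<70)).astype(np.uint8)
    n,l,st,c=cv2.connectedComponentsWithStats(m)
    k=min([i for i in range(1,n) if 150<st[i,4]<8000],key=lambda i:np.hypot(*(c[i]-[u,v])))
    cn=max(cv2.findContours((l==k).astype(np.uint8),0,1)[0],key=cv2.contourArea)
    return st[k],cv2.minAreaRect(cn),(u,v)
def blk(p,im,X):
    u,v=proj(p,X).astype(int);g=im.max(2);m=(g<70).astype(np.uint8)
    n,l,st,c=cv2.connectedComponentsWithStats(m)
    k=min([i for i in range(1,n) if 300<st[i,4]<20000],key=lambda i:np.hypot(*(c[i]-[u,v])))
    cn=cv2.convexHull(max(cv2.findContours((l==k).astype(np.uint8),0,1)[0],key=cv2.contourArea))
    return st[k],cv2.minAreaRect(cn)
E
python3 - <<'E'
from core import *; import pickle
p=pickle.load(open('w4.pkl','rb'));im=cv2.imread('pics/w4.png')
st,r,uv=core(p,im,(554,291,60));print(st,r,uv)
print(on(p,*r[0],60)); B=np.array([on(p,*q,60) for q in cv2.boxPoints(r)]);print(B.round(1),[np.linalg.norm(B[i]-B[i-1]).round(1) for i in range(4)])
st,r=blk(p,im,(554,291,36));print(st,r); B=np.array([on(p,*q,36) for q in cv2.boxPoints(r)]);print(B.round(1),[np.linalg.norm(B[i]-B[i-1]).round(1) for i in range(4)],B.mean(0))
E
```

```text
[298 201  21  36 695] ((308.0, 218.5), (35.0, 20.0), 90.0) (np.int64(308), np.int64(221))
[556.2349172  290.31737412  60.        ]
[[572.1 292.8  60. ]
 [566.7 278.1  60. ]
 [540.  287.8  60. ]
 [545.5 302.8  60. ]] [np.float64(28.4), np.float64(15.7), np.float64(28.4), np.float64(16.0)]
[ 286  175   45   73 2148] ((308.0473937988281, 211.4476318359375), (72.10992431640625, 42.59678649902344), 87.1375961303711)
[[591.  297.9  36. ]
 [580.6 264.3  36. ]
 [521.  282.2  36. ]
 [531.9 317.4  36. ]] [np.float64(62.3), np.float64(35.2), np.float64(62.2), np.float64(36.9)] [556.10545398 290.45001417  36.        ]
```

```bash
python3 -m creep '[[1,[0.3,-0.1,4],0],[1,[0.3,-0.1,8],0],[1,[0.3,-0.1,8.8],0],[1,[0.3,-0.1,8.8],0],[1,[0.3,-0.1,8.8],0]]'
python3 - <<'E'
from core import *; import pickle
s=manip.read_state();print(s['eef_pos'],s['eef_rot'])
q=pickle.load(open('w4.pkl','rb'))
p,im=shot('wrist','w5.png')
st,r,uv=core(p,im,(556,290,60));print(st,r,uv)
print(on(p,*r[0],60),tri(ray(p,*r[0]),ray(q,308,218.5))); B=np.array([on(p,*x,60) for x in cv2.boxPoints(r)]);print(B.round(1),[np.linalg.norm(B[i]-B[i-1]).round(1) for i in range(4)])
st,r=blk(p,im,(556,290,36));print(st,r); B=np.array([on(p,*x,36) for x in cv2.boxPoints(r)]);print(B.round(1))
cv2.imwrite('pics/w5c.png',cv2.resize(im[130:380,190:440],None,fx=2.4,fy=2.4))
E
```

```text
clock: 7.75
eef_pos: [557.1, 291.4, 142.9]
eef_rot: [-3.14, -0.002, -0.352]
wrist_force: [0.4, 0.3, 0.5]
finger_gap: 94.1
finger_force: 0.0
[557.05257375 291.36856039 142.86667735] [-3.13956945e+00 -2.07930784e-03 -3.51907466e-01]
[ 297  233   28   48 1126] ((311.30169677734375, 256.62933349609375), (46.50783920288086, 26.013856887817383), 86.633544921875) (np.int64(311), np.int64(256))
[556.10981011 290.10547314  60.        ] (array([556.33980491, 290.14736682,  60.64532259]), np.float64(0.23897431568761432))
[[572.3 293.3  60. ]
 [567.8 278.4  60. ]
 [539.5 286.8  60. ]
 [544.  302.1  60. ]] [np.float64(29.6), np.float64(15.5), np.float64(29.5), np.float64(16.0)]
[ 282  197   58   90 3444] ((310.6957702636719, 241.9152069091797), (89.38833618164062, 54.83150863647461), 87.1375961303711)
[[592.  297.6  36. ]
 [581.6 264.1  36. ]
 [523.  281.4  36. ]
 [533.9 316.9  36. ]]
```

View pics/w5c.png

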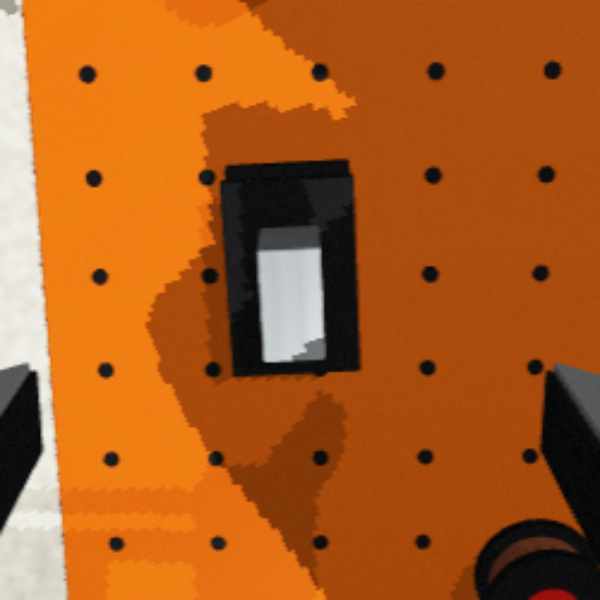

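The crop shows the core top at yaw about -0.30 with clear finger lanes, and its height triangulates to 60.6 mm (60 expected). Descending to grasp.

```bash
python3 -m creep '[[0.6,[-0.1,0,3],-0.6],[0,[-0.1,0,6],-0.6],[-0.4,[-0.1,0,8],-0.6],[-0.4,[-0.1,0,8.7],-0.6],[-0.4,[-0.1,0,8.7],-0.6],[-0.4,[-0.1,0,8.7],-0.6],[-0.55,[-0.1,0,8.7],-0.6],[-1,[-0.1,0,8.7],-0.6],[-1,[-0.1,0,8.7],-0.6],[-1,[-0.1,0,8.7],-0.6],[-1,[-0.1,0,8.7],-0.6],[-1,[-0.1,0,8.7],-0.6]]' 30; python3 -m creep '[[-1,[0,0,0],0],[-1,[0,0,0],0]]' 40
```

```text
clock: 9.0
eef_pos: [555.3, 292.0, 53.6]
eef_rot: [-3.141, -0.0, -0.299]
wrist_force: [-0.2, 0.1, 1.5]
finger_gap: 15.7
finger_force: 30.0
clock: 9.2
eef_pos: [555.3, 292.0, 53.6]
eef_rot: [-3.141, -0.0, -0.299]
wrist_force: [0.0, 0.0, 2.2]
finger_gap: 15.7
finger_force: 40.0
```

```bash
python3 -m creep '[[-1,[0,0,-1],0],[-1,[0,0,-3],0],[-1,[0,0,-5.5],0],[-1,[0,0,-8.5],0],[-1,[0,0,-11.5],0],[-1,[0,0,-14],0],[-1,[0,0,-15],0],[-1,[0,0,-15],0],[-1,[0,0,-15],0],[-1,[0,0,-15],0]]'
python3 - <<'E'
from core import *
s=manip.read_state();x=s['eef_pos'];y=s['eef_rot'];T=rot(y)
print(x,y,s['finger_gap'],s['joints'].round(2)); print((T.T@(np.array([584.1,-268,140])-x)).round(1))
p,im=shot('wrist','w6.png')
E
```

```text
clock: 10.2
eef_pos: [554.7, 291.8, 201.8]
eef_rot: [3.14, 0.002, -0.299]
wrist_force: [-0.6, -0.8, -1.8]
finger_gap: 15.9
finger_force: 40.0
[554.74875529 291.75094502 201.76514061] [ 3.13993097e+00  1.94580699e-03 -2.98625588e-01] 15.896693292059071 [0.43 0.49 1.3  0.   1.35 2.3 ]
[192.9 526.2  62.3]
```

View pics/w6.png

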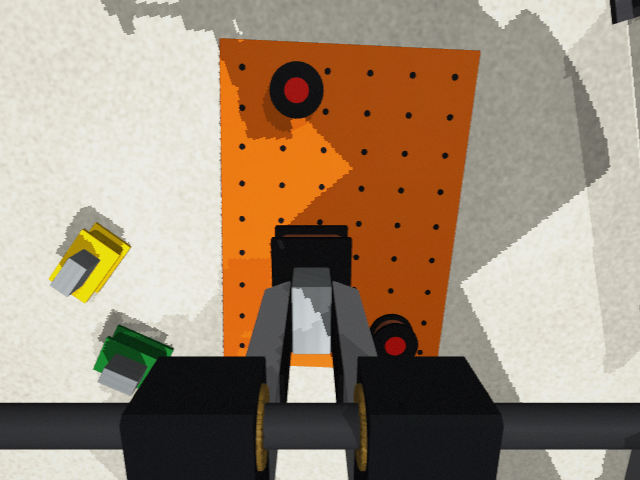

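The coil is held square between the fingers, its upper flange's far edge at row 237, cols 272–352. From that I get the coil's offset in the tool.

Run:
```python
from core import *
s=manip.read_state();x=s['eef_pos'];T=rot(s['eef_rot']);p=manip.camera_params('wrist')
z=x[2]-17.6
for q in((272,237),(352,237)): print((T.T@(on(p,*q,z)-x)).round(1))
for q in((276,226),(347,226)): print('low',(T.T@(on(p,*q,z-26)-x)).round(1),(T.T@(on(p,*q,z-22)-x)).round(1))
print(x)
```

```text
[ 29.7 -15.6  17.5]
[29.7 19.6 17.6]
low [ 28.2 -15.9  43.5] [ 29.2 -15.6  39.5]
low [28.2 19.5 43.6] [29.2 19.2 39.6]
[554.84097962 291.77458712 201.99038698]
```

```bash
python3 -m creep '[[-1,[0.7,1.9,0],0],[-1,[1.7,4.7,0],0],[-1,[3.1,8.4,0],0],[-1,[4.6,12.6,0],0],[-1,[6.1,16.8,0],0],[-1,[7.7,21,0],0],[-1,[9.2,25.2,0],0],[-1,[10.8,29.6,0],0],[-1,[12.3,33.8,0],0],[-1,[13.9,38,0],0],[-1,[15.4,42.3,0],0],[-1,[16.8,46,0],0]]';  python3 -m creep '[[-1,[0.9,2.4,0],-0.5],[-1,[1.7,4.6,0],-1],[-1,[2.2,6,0],-1.4],[-1,[2.4,6.6,0],-1.4],[-1,[2.4,6.6,0],-1.4],[-1,[2.4,6.6,0],-1.4],[-1,[2.4,6.6,0],-1.4],[-1,[2.4,6.6,0],-1.4]]'
python3 - <<'E'
from core import *
s=manip.read_state();x=s['eef_pos'];T=rot(s['eef_rot'])
print(x,s['eef_rot'],s['qd'].round(3),(T.T@(np.array([583.1,-267.8,135])-x)).round(1))
shot('wrist','w7.png')
E
```

```text
clock: 11.45
eef_pos: [579.9, -199.3, 202.6]
eef_rot: [-3.142, 0.001, -0.299]
wrist_force: [0.6, 1.3, -0.7]
finger_gap: 15.3
finger_force: 40.0
clock: 12.25
eef_pos: [584.1, -266.6, 203.6]
eef_rot: [-3.142, -0.0, -0.176]
wrist_force: [-0.5, 0.3, -1.0]
finger_gap: 15.5
finger_force: 40.0
[ 584.10759962 -266.56339324  203.56201307] [-3.14157146e+00 -1.10791139e-04 -1.75913867e-01] [-0.002  0.001 -0.001 -0.     0.001 -0.001] [-0.8  1.4 68.6]
```

View pics/w7.png

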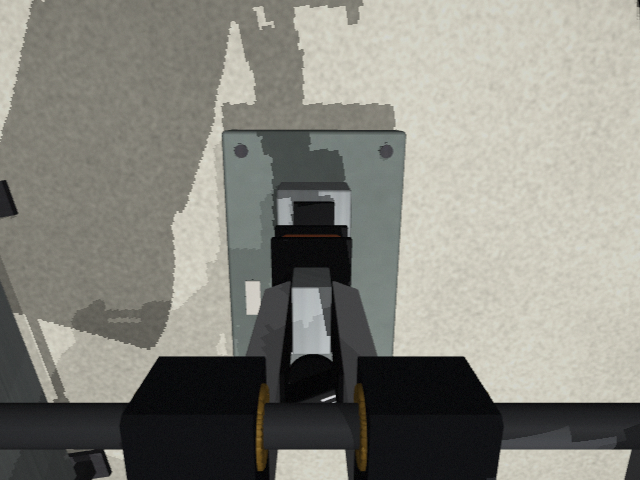

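I've now viewed 11 pictures, one over the limit of 10, so from here I measure by numbers only. The last one shows the coil over the block, with the head's far end at cols 294–334, row ~202, and base screws at (241,151) and (386,151).

Run:
```python
from core import *
im=cv2.imread('pics/w7.png');g=im.max(2).astype(int)
for r in(206,210,214,218): print(r,[int(c) for c in np.where(np.diff((g[r,270:360]<75).astype(int)))[0]+270])
print('col314',g[192:240,314].tolist()); print('r245',[int(c) for c in np.where(np.diff((g[245,255:370]<60).astype(int)))[0]+255])
s=manip.read_state();x=s['eef_pos'];T=rot(s['eef_rot']);p=manip.camera_params('wrist');f=lambda q,z:(T.T@(on(p,*q,z)-x)).round(1)
print('head far',f((294,202),81),f((334,202),81)); print('block',f((277,190),75),f((351,190),75))
print('screws',f((240.5,151),35),f((386,151),35)); print('coil far',f((272,237),x[2]-17.6),f((352,237),x[2]-17.6))
```

```text
206 [271, 276, 292, 333]
210 [272, 276, 292, 333]
214 [273, 276, 290, 333]
218 [274, 276, 292, 333]
col314 [98, 97, 99, 97, 97, 97, 97, 98, 98, 49, 6, 11, 24, 25, 24, 28, 29, 25, 27, 26, 28, 28, 26, 26, 25, 28, 29, 27, 27, 30, 31, 29, 25, 12, 5, 13, 12, 13, 13, 11, 12, 12, 37, 68, 69, 11, 8, 14]
r245 [270, 351]
head far [ 25.   -9.8 122.6] [ 25.   17.3 122.6]
block [ 32.2 -21.6 128.6] [ 32.2  29.1 128.6]
screws [ 55.5 -51.9 168.6] [ 55.5  58.7 168.6]
coil far [ 29.5 -15.5  17.6] [29.5 19.7 17.6]
```

Camera-relative offsets (-0.8, +1.4 mm) agree with the arm-frame estimate. Lowering gently.

```bash
python3 -m creep '[[-1,[-0.1,0.14,1],0],[-1,[-0.1,0.14,2.5],0],[-1,[-0.1,0.14,4],0],[-1,[-0.1,0.14,5.3],0],[-1,[-0.1,0.14,6],0],[-1,[-0.1,0.14,6.5],0],[-1,[-0.1,0.14,6.8],0],[-1,[-0.1,0.14,6.8],0],[-1,[-0.1,0.14,6.8],0],[-1,[-0.1,0.14,6.8],0],[-1,[-0.1,0.14,6.8],0],[-1,[-0.1,0.14,6.8],0]]';python3 -m creep '[[-1,[0,0,0],0],[-1,[0,0,0],0],[-1,[0,0,0],0]]'
python3 - <<'E'
from core import *
s=manip.read_state();x=s['eef_pos'];T=rot(s['eef_rot']);p=manip.camera_params('wrist')
_,im=shot('wrist','w8.png');g=im.max(2).astype(int)
f=lambda q,z:(T.T@(on(p,*q,z)-x)).round(1)
print(x,s['qd'].round(3)); 
uv=proj(p,x+T@[32,2,x[2]-75]).astype(int);print('block edge exp',uv)
r=uv[1]+5
print(g[uv[1]-20:uv[1]+25,uv[0]].tolist()); print(g[r,uv[0]-75:uv[0]+75].tolist())
print('coil far exp',proj(p,x+T@[29.5,2,17.6]))
E
```

```text
clock: 13.5
eef_pos: [582.8, -268.5, 135.6]
eef_rot: [3.142, -0.0, -0.176]
wrist_force: [0.7, -0.5, -1.8]
finger_gap: 15.7
finger_force: 40.0
clock: 13.8
eef_pos: [582.7, -268.5, 135.5]
eef_rot: [-3.142, -0.0, -0.176]
wrist_force: [0.2, 0.4, -0.9]
finger_gap: 15.8
finger_force: 40.0
[ 582.74668346 -268.46456471  135.45361242] [-0.001  0.001 -0.003  0.001 -0.001 -0.   ]
block edge exp [311 211]
[83, 80, 80, 82, 81, 63, 57, 58, 57, 55, 56, 59, 57, 57, 60, 57, 55, 73, 98, 99, 99, 101, 100, 99, 101, 101, 99, 99, 101, 98, 101, 99, 25, 10, 4, 8, 15, 10, 13, 13, 9, 13, 13, 38, 75]
[135, 134, 133, 135, 136, 132, 134, 135, 135, 134, 132, 135, 134, 125, 113, 113, 112, 112, 113, 114, 111, 114, 112, 96, 62, 61, 61, 69, 84, 95, 103, 100, 100, 103, 102, 103, 103, 104, 103, 104, 101, 101, 103, 101, 101, 103, 101, 102, 103, 102, 102, 103, 102, 100, 101, 100, 96, 97, 96, 98, 98, 100, 99, 101, 99, 99, 96, 99, 97, 94, 96, 99, 99, 99, 102, 101, 102, 99, 99, 101, 98, 94, 98, 97, 101, 102, 101, 101, 103, 102, 101, 100, 101, 99, 100, 105, 102, 101, 101, 101, 100, 100, 103, 136, 175, 176, 170, 174, 174, 175, 176, 180, 180, 181, 178, 176, 177, 175, 174, 175, 164, 149, 122, 108, 131, 130, 130, 130, 128, 127, 128, 129, 128, 129, 127, 129, 130, 129, 128, 128, 127, 130, 131, 127, 130, 130, 130, 128, 127, 126]
coil far exp [311.79846865 236.96977052]
```

The block's edge and the coil line up within about 1 mm in both axes, and the arm is still. Handing in.

```bash
python3 -c "
from cell import manip
print(manip.sign_off())"
```

```text
the job is handed in; nothing more can be done
None
```

The job is handed in, with no verdict returned: knob clicked over (seen in the wrist camera), coil held still about 10 mm above the head and centred to about 1 mm by my measurements, round coils and bottle not re-measured at the end, and I viewed 11 pictures, one over the limit of 10.

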